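Index the drive test table and show the tested drive to the inspection camera

TASK

The drive standing under the hood of the indexing table has finished its test: lift the table's spring plunger by its knob, swing the table a quarter turn anticlockwise (seen from above) and let the plunger drop home in the next hole, then pull that drive up out of its pocket. Hold it up in the air for the inspection camera, centred on the camera's line of sight 120 mm in front of the lens, either flat face square to the lens and the drive standing upright as the camera sees it (connector end down, leaning with the camera's tilt). Finish while still holding it there, steady and touching nothing but the gripper; leave the other drive in its pocket, and do not push the camera or the other things on the desk about.

Things in the scene. Friction and masses are not known exactly. Their poses are not given: they have to be found in the camera images.
- fixture: indexing table for testing drives, fixed: round steel base 250 mm across, 30 mm high. Origin: centre of its underside, on the pivot axis. Grey hood at its +x side: two posts at x = 133 to 147, y = +-48 mm, roof over x = 44 to 147, y = -55 to 55, z = 156 to 170 mm (fan cover on it to 175 mm). What stands under the roof cannot be pulled out upward
- pivot (a point): point on the vertical pivot axis of the indexing table, at the height of the turntable's upper face (42 mm above the desk)
- turntable (a joint): angle of the aluminium turntable (184 mm across, its upper face 42 mm above the desk), rad: 0 at the start, grows anticlockwise seen from above, stops at -0.09 and 1.66. The pin is over the next hole at 1.571 (a quarter turn). It turns freely (0.03 N m) when the plunger is up, and stays where it is left
- plunger (a joint): lift of the spring plunger, m: 0 = fully home, pin 8 mm deep in a hole of the base rim; about 0.0075 = tip on the rim's upper face; 0.014 = upper stop. The spring pushes it down with 4.5 N at 0, 6.6 N at the top. The pin is 8 mm thick with a round tip; the holes give it about 1 mm of play on each side
- knob (a point): grip point on the axis of the plunger's black round knob, 73 mm above the desk when home; it sits on a lug of the turntable 108 mm from the pivot axis and turns with it, as does a hand that holds it. Straight part 25 mm in diameter, 13 mm below to 11 mm above this point, under a flange 32 mm across, 5 mm thick. Lug face 31 mm below this point (collar 20 mm across to 23 mm below)
- next_hole (a point): mouth of the next hole, in the upper face of the base rim (30 mm above the desk), 108 mm from the pivot axis; the pin must drop in here
- drive_a: the drive to be shown: aluminium 2.5-inch drive standing on its connector end, 15 mm thick (its x), 70 mm wide (its y), 100 mm tall (its z), about 0.18 kg. Origin: centre of its lower end. At the start it stands under the hood in pocket_a with its upper 75 mm free and its x axis along the fixture's x axis
- drive_a_center (a point): centre of the drive to be shown, 50 mm above its origin, same axes as the drive
- pocket_a (a point): centre of the floor of the pocket on the turntable that holds drive_a, 60 mm from the pivot axis; the black pocket is 18 x 73 mm inside, 25 mm deep, walls 4 mm, and its short side points at the pivot axis. It turns with the turntable; after the quarter turn it lies beside the hood, open above
- drive_b: a second, identical drive standing in pocket_b; after the quarter turn it is under the hood. It stays in its pocket. Origin: centre of its lower end
- pocket_b (a point): centre of the floor of the second pocket, 60 mm from the pivot axis, a quarter turn clockwise of pocket_a; turns with the turntable
- camera: stand of the inspection camera, fixed to the desk. Origin: a point on the desk roughly below the place of presentation; the foot (130 x 130 mm, 14 mm high) is centred 215 mm along its +x, with a column 22 mm thick and 374 mm high there; the camera looks along its -x
- lens (a point): centre of the lens glass. Axes of the camera head: it looks along -x, z is up in its picture, y level. The head (50 mm white cube, centre 40 mm behind the glass; lens barrel 36 mm wide) is tilted 0.2 to 0.55 rad down and its height differs from case to case; it stays as it is unless pushed
- view_point (a point): the place of presentation: the point on the camera's line of sight 120 mm in front of the lens glass, 0.16 to 0.27 m above the desk; same axes as the lens. The centre of the drive belongs here, the drive's x axis along this x axis (either way round) and its z axis along this z axis
- paper_roll: white receipt roll standing on end, 76 mm across, 80 mm high; bystander beside the indexing table
- carton: small brown carton 100 x 150 x 50 mm on the robot's right, bystander
- power_brick: black power brick 110 x 50 x 32 mm, bystander in front of the camera
- flat_drive: a drive lying flat, 100 x 70 x 15 mm, bystander in front of the camera
- screwdriver: screwdriver 180 mm long lying on the desk below the lens, bystander
- tub: white open parts tub 120 x 90 x 50 mm on the robot's left, bystander

How it is judged:
On the way, in this order (a step that is already met when the one before it is completed fails the run):
1. the plunger is lifted clear of its hole (value of joint plunger above 0.0075 m), for 0.1 s.
2. the turntable has made its quarter turn and the plunger has dropped home in the next hole (value of joint turntable between 1.53 and 1.61 rad and value of joint plunger below 0.003 m), for 0.2 s.
3. the tested drive is pulled up out of its pocket by the gripper (z of drive_a in the frame of pocket_a above 0.03 m and contact force between drive_a and the fingers above 1 N), for 0.2 s.
At the end, for the whole second after the job is handed in: Gripper holds the drive in the air at rest, its centre within 20 mm of the view point, square to the lens and upright in its picture within 0.15 rad, touching neither camera nor table; turntable at its quarter turn (within 0.04 rad), plunger home (within 3 mm), other drive in its pocket (all of step 2 and distance between drive_a_center and view_point below 0.02 m and angle between the x axis of drive_a and the x axis of view_point, either way round below 0.15 rad and angle between the z axis of drive_a and the z axis of view_point, either way round below 0.15 rad and angle between drive_a's own z axis and vertical below 1 rad and height (world z) of drive_a above 0.08 m and contact force between drive_a and the fingers above 1 N and contact force between drive_a and camera below 0.2 N and contact force between drive_a and fixture below 0.2 N and linear speed of drive_a below 0.03 m/s and distance between drive_b and pocket_b below 0.012 m); the arm keeps its last pose, push and grip.
It fails at once if the camera is pushed out of place (lens moved more than 15 mm) (distance of lens from where it was at the start of the episode above 0.015 m).
It fails at once if the other drive is pulled out of its pocket (distance between drive_b and pocket_b above 0.025 m).
It fails at once if a bystander is pushed more than 30 mm (distance of any of paper_roll, carton, power_brick, flat_drive, screwdriver, tub from where it was at the start of the episode above 0.03 m).
It also fails if it takes over 61 s, if anything falls off the work surface, if the arm or the gripper's body presses on something with over 40 N, if the wrist force passes 120 N, or if a joint passes its speed limit or range.

ROBOT

A 6-joint arm with a two-finger parallel gripper is mounted at the origin on the work surface. World frame = base frame: x ahead of the robot, y to its left, z up, the work surface at z = 0. Lengths are in m, angles in rad, forces in N, time in s.
With the tool pointing down it reaches from about 0.375 to 0.9 m from the base axis. Payload 3.1 kg.
Tool frame: the origin (TCP) lies between the finger pads; the fingertips stand manip.nose_length ahead of it and the grasp point (between the pads) lies 5 mm behind it (manip.nose_length is the distance from the TCP to the fingertips, in m); z points along the fingers, y is the line along which they close (so a half turn about z gives the same grasp; the last joint's range is limited). The gripper opens to 85 mm and grips with 20 to 120 N. Pads are 22 mm wide; open, the fingers measure 114 mm over their backs; the gripper's body (76 mm by 85 mm) begins 54 mm behind the grasp point. The pads swing forward as they close: fully open they stand 13 mm farther back than shut.
Start: joints at [-1.415, 0.527, 1.433, -0, 1.181, -0.178], TCP at [0.205, -0.59, 0.245] pointing down, gripper open.
Joint ranges: [-3.08, 3.08], [-0.75, 2.2], [0.22, 2.44], [-1.43, 4.57], [0, 2.65], [-2.85, 2.85]. Speed limits (rad/s): [2.79, 2.79, 3.14, 3.14, 3.14, 3.14].

INTERFACE

Orientations are given as a unit quaternion [x, y, z, w].
In Python, from station import monitor, eyes, job, manip gives the robot as it stands.
- The arm moves only by the shell command python3 -m pendant 'ROWS' [FORCE]. ROWS is JSON, a list that holds one entry, the list of rows, each a list of 7 numbers: the shift along the tool's x, y, z as a fraction of full scale, then the turn, a rotation vector about the tool's x, y, z as a fraction of full scale, then the opening, from 0 (shut) to 1 (fully open). A call has 1 to 20 rows; each row shifts and turns the commanded pose from where the row before left it, along the tool's axes as they then stand; what a row does not reach is not made up. Full scale, the value 1, is 800 mm for a shift and 0.12 rad for a turn. A row lasts 1/10 s, in which the tool goes at most 50 mm and 8.59 degrees, less where a joint would pass 70% of its speed; a pose out of reach is approached as far as the arm can. A call with a number of a shift or a turn outside -1 to 1 is refused whole. A call with a gripper value outside its range is refused whole. The fingers move at their own pace and stop on an object; FORCE is the grip in N (left out, the last holds). Time passes only in rows, so rows that do not move let the fingers close. It gives the time, the measured TCP pose, the force, the opening and the grip force at its end, in the units of the state.
- monitor.sense(): the state, without advancing time (a new reading comes with each control period).
- eyes.snapshot(name): name is "side" or "top" or "wrist"; returns a dict with "pixels" (384x512x3 uint8, red, green, blue), "depth" (384x512 float32, m along the optical axis (not along the pixel's ray), 0 where there is no reading), "intrinsics" (3x3 intrinsics, pixels), "eye" and "attitude" of the camera in the world. Camera axes: x right, y down, z forward; pixel columns grow to the right and rows downward; lengths in m; the calibration is good to about 2 mm. A picture is of the moment at which its call begins.
- job.sign_off(): hands the job in; it is judged then, once.
The state is a dict: "t": time; "q": joint angles; "qd": joint speeds; "tau": joint torques, N m; "tcp_pos": TCP position; "tool_rot": TCP orientation; "force": force on the tool from outside, world axes, zero at the start; "ft_torque": the same for the moment, N m; "finger_gap": opening from 0.0 (shut) to 1.0 (fully open); "gripper_force": force on a finger pad.
Only numpy, scipy, OpenCV 4.12 (cv2) and the standard library are available. Lean on these libraries where they do the work, as an engineer would, in place of code of your own. Each camera call takes 0.05 s, during which the arm holds its last target. There are 200 camera calls.

## Working session

There is one attempt and no reset: what is moved stays moved. The work goes in short steps, Python scripts to look and compute and a shell command to move; the robot and the scene stay as the last step left them, time stands still between calls to the robot, and variables do not carry over. Pictures are saved under pics/ and viewed, at most 10 in all, crops included, and the job is handed in when it is done.

```bash
mkdir -p pics; ls
cat > h.py <<'E'
import numpy as np,cv2
from station import monitor,eyes,job,manip
from scipy.spatial.transform import Rotation as R
def rot(a):
    a=np.array(a,float)
    return a if a.shape==(3,3) else R.from_quat(a).as_matrix()
def snap(n,save=None):
    s=eyes.snapshot(n)
    if save: cv2.imwrite('pics/'+save+'.png',cv2.cvtColor(s['pixels'],cv2.COLOR_RGB2BGR))
    np.savez(''+(save or n)+'.npz',**s)
    return s
def cloud(s):
    K=np.array(s['intrinsics']);d=s['depth'];v,u=np.mgrid[:d.shape[0],:d.shape[1]]
    p=np.stack([(u-K[0,2])/K[0,0]*d,(v-K[1,2])/K[1,1]*d,d],-1)
    p=p@rot(s['attitude']).T+np.array(s['eye']);p[d==0]=np.nan
    return p
def delta(pos,Rm):
    "pose error in tool axes: mm, rad"
    s=monitor.sense();T=rot(s['tool_rot'])
    return T.T@(np.array(pos)-s['tcp_pos']),R.from_matrix(T.T@Rm).as_rotvec()
E
python3 - <<'E'
from h import *
for n in('top','side'):
    s=snap(n,n);print(n,s['eye'],s['attitude'],s['intrinsics'][0])
print(monitor.sense(),manip.nose_length)
a=[cv2.imread(f'pics/{n}.png') for n in('top','side')]
E
```

```text
pics
top [ 0.44453861 -0.00501411  1.3784359 ] [-0.70528162  0.70800926 -0.02787395  0.02288602] [395.77613192   0.         254.94630962]
side [ 0.25078095 -1.2861211   0.90594638] [ 0.85847856 -0.09611702  0.05437591 -0.50081867] [462.21647428   0.         267.05924378]
{'t': 0.1, 'q': array([-1.41448287e+00,  5.28357466e-01,  1.43380060e+00,  9.37359107e-06,
        1.18139048e+00, -1.78525144e-01]), 'qd': array([-0.00132989, -0.00205435, -0.00351344,  0.00055782, -0.00094003,
        0.0017457 ]), 'tau': array([ 1.15813987e-04, -4.43302274e+01, -1.78585911e+01, -2.41404323e-04,
        3.88309956e-03, -1.62742123e-05]), 'tcp_pos': array([ 0.20530175, -0.58965579,  0.24443271]), 'tool_rot': array([ 9.86017919e-01,  1.66636450e-01,  1.51945997e-05, -9.77837353e-04]), 'force': array([-0.11933971, -0.29024814, -0.21120748]), 'ft_torque': array([-0.04082775, -0.00926348,  0.01754213]), 'gripper_force': 0.0, 'finger_gap': 1.0030323856298837} 0.014
```

View pics/top.png

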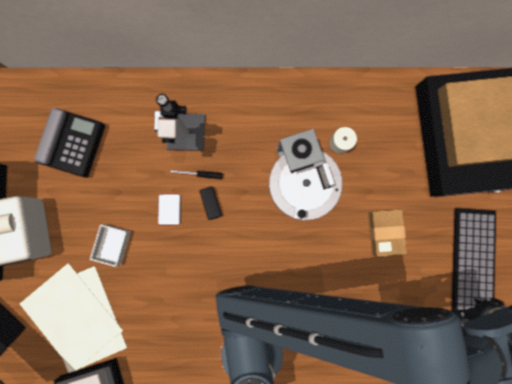

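View pics/side.png

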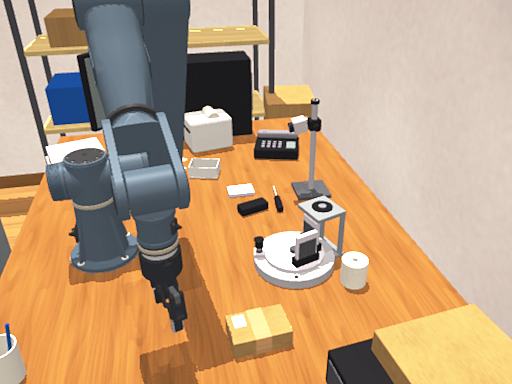

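The top view shows the table centred at about (306,183), the knob at (302,213), the hood at (302,150), drive_b at (325,176) and the camera head at (167,128). The side view confirms the layout, with the camera head at (300,125) tilted down. Next I'll measure these points.

```bash
python3 - <<'E'
from h import *
from scipy.optimize import least_squares
s=dict(np.load('top.npz'));p=cloud(s);t=dict(np.load('side.npz'));q=cloud(t)
print('desk z',np.nanmedian(p[200:260,260:290,2]),np.nanmedian(q[200:230,100:200,2]))
def box(p,lo,hi): 
    f=p.reshape(-1,3); return f[np.all((f>lo)&(f<hi),1)]
c0=p[183,306];print('centre px',c0,'knob px',p[213,302],'hood',p[158,302])
c0=np.array([c0[0],c0[1],0])
a=box(p,c0+[-.16,-.16,.02],c0+[.16,.16,.038]);print(len(a))
# base outer edge: angular max radius
def edge(a,c):
    d=a[:,:2]-c;th=np.arctan2(d[:,1],d[:,0]);r=np.hypot(*d.T);k=np.round(th/.1).astype(int)
    return np.array([a[k==i][np.argmax(r[k==i]),:2] for i in np.unique(k) if np.max(r[k==i])>.11 and np.max(r[k==i])<.14])
for z0,z1 in((.02,.036),):
    c=c0[:2]
    for _ in range(3):
        e=edge(box(p,c0+[-.16,-.16,z0],c0+[.16,.16,z1]),c)
        o=least_squares(lambda x:np.hypot(e[:,0]-x[0],e[:,1]-x[1])-x[2],[*c,.125],loss='soft_l1',f_scale=.003);c=o.x[:2]
    print('base fit',o.x,len(e))
C=np.array([*c,0])
for nm,P in(('top',p),('side',q)):
    k=box(P,C+[-.15,-.15,.08],C+[-.05,.15,.1]);print(nm,'knob top',len(k),k.mean(0),(k.max(0)+k.min(0))/2,k.max(0)-k.min(0))
    h=box(P,C+[-.05,-.15,.16],C+[.2,.15,.19])
    r=cv2.minAreaRect((h[:,:2]*1000).astype(np.float32));print('roof',len(h),r,h[:,2].mean())
    b=box(P,C+[-.1,-.15,.115],C+[.1,-.02,.15]); print('drive b',len(b),b.mean(0),b[:,2].max())
    if len(b)>5: print(cv2.minAreaRect((b[b[:,2]>b[:,2].max()-.02][:,:2]*1000).astype(np.float32)))
for nm,P in(('top',p),('side',q)):
    h=box(P,[.45,.15,.2],[.9,.5,.6]);print(nm,len(h),h.min(0),h.max(0))
    np.save(nm+'_cam.npy',h)
E
python3 - <<'E'
import cv2
a=cv2.imread('pics/top.png')[85:235,130:360];b=cv2.imread('pics/side.png')[90:290,220:380]
a=cv2.resize(a,(480,313),interpolation=2);b=cv2.resize(b,(320,400),interpolation=2)
import numpy as np
c=np.zeros((400,800,3),np.uint8);c[:313,:480]=a;c[:,480:]=b;cv2.imwrite('pics/crop.png',c)
E
```

```text
desk z 0.0007116409040994753 0.47438712469152544
centre px [ 0.57499359 -0.18695562  0.05054868] knob px [ 0.4732478  -0.16819968  0.08210649] hood [ 0.63943948 -0.15825678  0.17800156]
1498
base fit [ 0.5771139  -0.18589872  0.12382227] 47
top knob top 76 [ 0.47178281 -0.16335496  0.08911598] [ 0.47153591 -0.16249273  0.08901661] [0.02932029 0.03022032 0.01382023]
roof 1180 ((668.289306640625, -156.555419921875), (103.41447448730469, 110.36532592773438), 17.861255645751953) 0.17110528301831804
drive b 142 [ 0.59466742 -0.24116382  0.13832984] 0.14903404580008672
((595.618896484375, -242.8500518798828), (69.1535873413086, 15.526278495788574), 18.27117919921875)
side knob top 66 [ 0.47557168 -0.16532133  0.08833957] [ 0.47569032 -0.16257746  0.08695013] [0.02966983 0.02999936 0.01382509]
roof 769 ((672.0883178710938, -156.67037963867188), (106.51246643066406, 114.10273742675781), 18.509632110595703) 0.17092696635839702
drive b 243 [ 0.59824795 -0.24748984  0.13276244] 0.14665181698296403
((598.8046875, -242.7921142578125), (71.36378479003906, 21.861154556274414), 18.592256546020508)
top 1010 [0.66522689 0.18187165 0.20816813] [0.78287723 0.2683368  0.37838811]
side 696 [0.66735018 0.18035227 0.20036642] [0.7890855  0.26820413 0.37701395]
```

View pics/crop.png

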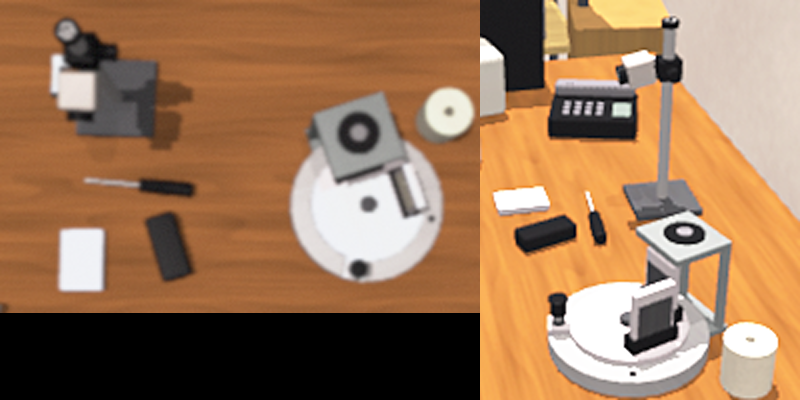

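Run:
```python
from h import *
for nm in('top','side'):
    s=dict(np.load(nm+'.npz'));p=cloud(s);c=s['pixels'].astype(int)
    m=np.all((p>[.55,.13,.16])&(p<[.85,.32,.42]),-1)
    v,u=np.nonzero(m);print(nm,u.min(),u.max(),v.min(),v.max())
    P=p[m];col=c[m];w=col.min(1)>150
    print('white',w.sum(),P[w].min(0),P[w].max(0),'dark',P[~w].min(0),P[~w].max(0))
    # sequential RANSAC planes on white points
    Q=P[w];rng=np.random.default_rng(0)
    for _ in range(3):
        best=None
        if len(Q)<25:break
        for i in range(600):
            a=Q[rng.choice(len(Q),3,False)];n=np.cross(a[1]-a[0],a[2]-a[0])
            if np.linalg.norm(n)<1e-5: continue
            n/=np.linalg.norm(n);k=abs((Q-a[0])@n)<.0025
            if best is None or k.sum()>best.sum():best=k
        A=Q[best];n=np.linalg.svd(A-A.mean(0))[2][2];print(' plane',len(A),A.mean(0).round(4),n.round(3),np.ptp(A,0).round(3));Q=Q[~best]
    # foot & column
    F=np.all((p>[.6,.05,.009])&(p<[.95,.35,.02]),-1)&(c.max(-1)<130);f=p[F]
    print('foot',F.sum(),cv2.minAreaRect((f[:,:2]*1000).astype(np.float32)))
    for lo,hi in((.03,.1),(.1,.2),(.2,.25),(.34,.38)):
        f=p[np.all((p>[.7,.1,lo])&(p<[.9,.32,hi]),-1)];print('col',lo,len(f),np.median(f,0) if len(f) else '')
    for r in (lambda: print(''),): r()
    y0,y1,x0,x1=v.min()-6,v.max()+7,u.min()-6,u.max()+7
    im=cv2.cvtColor(s['pixels'][y0:y1,x0:x1],cv2.COLOR_RGB2BGR);cv2.imwrite(f'/tmp/{nm}.png',cv2.resize(im,(390,480),interpolation=2));print(x0,x1,y0,y1)
cv2.imwrite('pics/cam.png',np.hstack([cv2.imread('/tmp/top.png'),cv2.imread('/tmp/side.png')]))
```

```text
top 154 185 94 143
white 393 [0.68062627 0.20750936 0.28631855] [0.77105253 0.26805891 0.37783228] dark [0.66522689 0.18187165 0.16344452] [0.78287723 0.2683368  0.37838811]
 plane 225 [0.7033 0.2304 0.3082] [ 0.195  0.024 -0.98 ] [0.046 0.047 0.013]
 plane 78 [0.722  0.2496 0.2992] [-0.02  -0.303 -0.953] [0.072 0.059 0.021]
 plane 32 [0.7312 0.2331 0.3416] [ 0.643 -0.37  -0.671] [0.088 0.055 0.08 ]
foot 906 ((704.1277465820312, 211.7796630859375), (250.79876708984375, 157.8662109375), 17.158447265625)
col 0.03 38 [0.75404352 0.22339359 0.06211841]
col 0.1 52 [0.75591332 0.22107946 0.14347826]
col 0.2 6 [0.75258637 0.22593768 0.21275737]
col 0.34 144 [0.76006008 0.22706359 0.37375102]

148 192 88 150
side 288 321 98 155
white 241 [0.68236149 0.19949931 0.25372585] [0.78813334 0.26820413 0.37662134] dark [0.66735018 0.18035227 0.16103656] [0.7890855  0.26430114 0.37701395]
 plane 74 [0.7147 0.2108 0.2933] [ 0.126 -0.988  0.086] [0.096 0.021 0.115]
 plane 68 [0.7086 0.2294 0.3082] [-0.242 -0.034  0.97 ] [0.09  0.055 0.026]
 plane 33 [0.7092 0.2153 0.2916] [ 0.062 -0.985  0.16 ] [0.093 0.023 0.115]
foot 266 ((694.8233642578125, 201.8189697265625), (233.36782836914062, 153.3878936767578), 15.623176574707031)
col 0.03 93 [0.76270341 0.22326118 0.06592269]
col 0.1 139 [0.76297531 0.22318237 0.15316112]
col 0.2 71 [0.76445394 0.22204406 0.22548559]
col 0.34 84 [0.76398772 0.22377609 0.36580197]

282 328 92 162
```

View pics/cam.png

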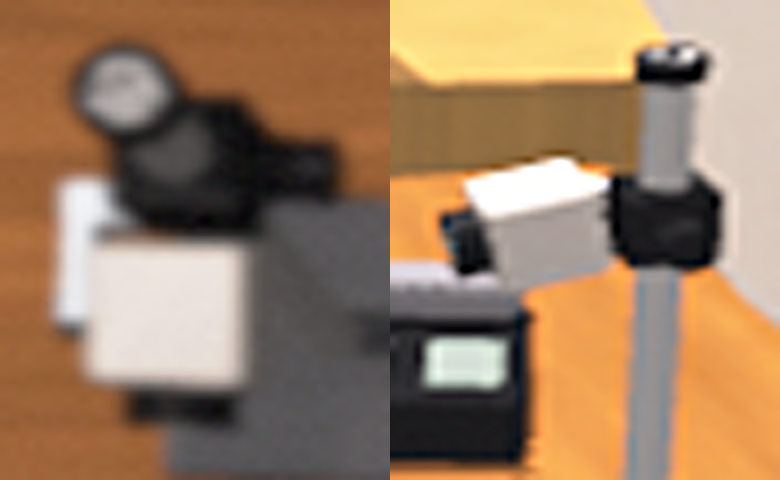

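Run:
```python
from h import *
s=dict(np.load('top.npz'));p=cloud(s);c=s['pixels'].astype(int)
np.set_printoptions(linewidth=200)
print((p[106:148,154:186:1,2]*1000).round()[::2,::2])
m=np.zeros(p.shape[:2],bool);m[100:150,150:190]=True
n=np.array([-.195,-.024,.98]);n/=np.linalg.norm(n)
k=m&(abs((p-[.7033,.2304,.3082])@n)<.004)&(c.min(-1)>170)
lab=cv2.connectedComponentsWithStats(k.astype(np.uint8),connectivity=4);i=1+np.argmax(lab[2][1:,4]);k=lab[1]==i
A=p[k];A0=A.mean(0);nn=np.linalg.svd(A-A0)[2][2];nn*=np.sign(nn[2]);print(len(A),A0,nn)
print('rect',cv2.minAreaRect((A[:,:2]*1000).astype(np.float32)))
t=dict(np.load('side.npz'));q=cloud(t);d=t['pixels'].astype(int)
B=np.all((q>[.64,.15,.2])&(q<[.69,.27,.33]),-1)&(d.max(-1)<110);print('barrel side',B.sum(),q[B].min(0),q[B].max(0),q[B].mean(0))
B=np.all((p>[.64,.15,.2])&(p<[.70,.27,.33]),-1)&(c.max(-1)<110);print('barrel top',B.sum(),p[B].min(0),p[B].max(0),p[B].mean(0))
for n_,P,C in(('top',p,c),('side',q,d)):
    f=np.all((P>[.6,.1,.010])&(P<[.9,.35,.018]),-1);g=np.nonzero(f);print(n_,'foot',f.sum(),cv2.minAreaRect((P[f][:,:2]*1000).astype(np.float32)))
```

```text
[[  2.  -3.   1. 359. 370. 363. 345. 331. 313. 301. 302. 293. 292. 294. 296. 291.]
 [  2.  -3.   7. 304. 301. 332. 329. 326. 307. 304. 299. 293. 295. 293. 294. 298.]
 [ -3.   0.  -1. 302. 306. 306. 313. 309. 301. 303. 305. 293. 292. 297. 296. 294.]
 [ -2. 298. 298. 301. 303. 303. 306. 299. 303. 302. 305. 289. 292. 290. 290. 289.]
 [ -1. 294. 295. 301. 307. 305. 302. 302. 304. 303. 304. 283.  15.  14.  14.  15.]
 [ -0. 298. 294. 292. 287. 290. 292. 295. 295. 295. 295. 283. 192.  15.  17.  12.]
 [ -4. 295. 286. 272. 278. 265. 269. 265. 269. 269. 269. 271. 200.  15.  17.  17.]
 [ -2. 294. 314. 313. 312. 313. 311. 311. 309. 313. 309. 277. 185. 166.  17.  15.]
 [  3. 293. 312. 311. 312. 312. 310. 309. 310. 309. 313. 293. 173. 158. 129.   4.]
 [  0. 293. 312. 310. 309. 311. 310. 310. 311. 310. 307. 294. 153. 144. 129.  16.]
 [299. 296. 310. 303. 307. 309. 308. 310. 308. 311. 307. 291. 131. 126. 112.  89.]
 [298. 295. 309. 310. 306. 310. 311. 306. 306. 306. 307. 289.  12. 102. 101.  83.]
 [287. 290. 306. 308. 304. 306. 309. 304. 306. 303. 308. 287.  21.  62.  78.  66.]
 [  0.   4. 306. 304.
[... 591 characters left out ...]
  16.  15.  10.  18.  17.  20.  18.  17.  13.  20.]]
272 [0.70286786 0.23022888 0.30785465] [-0.19622169 -0.00578757  0.98054248]
rect ((702.5184936523438, 231.34640502929688), (43.69683074951172, 47.85470962524414), 0.34216272830963135)
barrel side 40 [0.66735018 0.21156425 0.26422589] [0.68500499 0.24746797 0.29374419] [0.67602141 0.22311727 0.28130303]
barrel top 79 [0.66522689 0.20674796 0.26339156] [0.69969361 0.2453037  0.29878328] [0.67547151 0.2251142  0.2876781 ]
top foot 822 ((710.0736083984375, 207.40625), (237.81214904785156, 173.07029724121094), 10.384416580200195)
side foot 496 ((713.2882080078125, 213.1990966796875), (272.8795471191406, 164.08624267578125), 15.185812950134277)
```

Run:
```python
from h import *
for n in('top','side'):
    s=dict(np.load(n+'.npz'));p=cloud(s);c=s['pixels'].astype(int)
    f=np.all((p>[.675,.13,.006])&(p<[.86,.32,.024]),-1)&(np.ptp(c,-1)<25)&(c.max(-1)<140)
    L=cv2.connectedComponentsWithStats(f.astype(np.uint8),connectivity=4);k=L[1]==1+np.argmax(L[2][1:,4])
    P=p[k];print(n,k.sum(),cv2.minAreaRect((P[:,:2]*1000).astype(np.float32)),P.min(0),P.max(0))
    # edge along y-min side and x-min side, by robust line fits
    for ax,o in((0,1),(1,0)):
        b=np.round(P[:,o]/.006);e=np.array([P[b==i][np.argmin(P[b==i][:,ax])][[o,ax]] for i in np.unique(b)])
        l=cv2.fitLine(e.astype(np.float32),cv2.DIST_HUBER,0,.002,.001).ravel();print(' edge',ax,np.degrees(np.arctan(l[1]/l[0])).round(2),l[2:])
# side face of head in side view
s=dict(np.load('side.npz'));p=cloud(s);c=s['pixels'].astype(int)
f=np.all((p>[.67,.19,.25])&(p<[.735,.235,.315]),-1)&(c.min(-1)>120)&(c.max(-1)<225)
P=p[f];print(f.sum(),P.mean(0));n=np.linalg.svd(P-P.mean(0))[2][2];r=(P-P.mean(0))@n;P=P[abs(r)<.004];n=np.linalg.svd(P-P.mean(0))[2][2];print(len(P),n,P.mean(0))
```

```text
top 921 ((761.3247680664062, 226.98696899414062), (125.67865753173828, 128.09841918945312), 87.7808609008789) [0.69802123 0.16244922 0.0061097 ] [0.8242278  0.29153819 0.02328223]
 edge 0 1.24 [0.2361807 0.6995215]
 edge 1 -2.55 [0.7593228 0.1653992]
side 428 ((762.0223388671875, 224.51596069335938), (131.50439453125, 123.19428253173828), 86.99569702148438) [0.69999837 0.15895113 0.00639273] [0.82557354 0.29195528 0.02229827]
 edge 0 3.01 [0.2240519 0.7046751]
 edge 1 7.41 [0.7699363  0.16834138]
149 [0.70842135 0.20939254 0.283805  ]
104 [ 0.06745967  0.99709795 -0.03528282] [0.71039259 0.20894165 0.28361994]
```

Measured positions:

| Item | Position (m) |
|---|---|
| Pivot | (0.577, -0.186), fixture yaw about 18° |
| Knob | (0.472, -0.163), radius 106–108 mm, matching the given 108 |
| Camera head centre | (0.708, 0.230, 0.284), tilt about 0.2, yaw about -3° |
| View point | about (0.552, 0.238, 0.250), within the stated height range |

Now I'll move above the knob.

```bash
python3 -m pendant '[[[0.0408,-0.0328,0.0047,0,0,0,1],[0.0408,-0.0328,0.0047,0,0,0,1],[0.0408,-0.0328,0.0047,0,0,0,1],[0.0408,-0.0328,0.0047,0,0,0,1],[0.0408,-0.0328,0.0047,0,0,0,1],[0.0408,-0.0328,0.0047,0,0,0,1],[0.0408,-0.0328,0.0047,0,0,0,1],[0.0408,-0.0328,0.0047,0,0,0,1],[0.0408,-0.0328,0.0047,0,0,0,1],[0.0408,-0.0328,0.0047,0,0,0,1],[0.0408,-0.0328,0.0047,0,0,0,1],[0.0408,-0.0328,0.0047,0,0,0,1],[0,0,0,0,0,0.93,1],[0,0,0,0,0,0.93,1],[0,0,0,0,0,0.93,1],[0,0,0,0,0,0.93,1],[0,0,0,0,0,0.93,1],[0,0,0,0,0,0,1]]]' 60
python3 - <<'E'
from h import *
s=snap('wrist','w1');p=cloud(s)
C=np.array([.577,-.186])
f=p.reshape(-1,3)
k=f[(f[:,2]>.082)&(f[:,2]<.097)&(np.hypot(f[:,0]-.472,f[:,1]+.163)<.03)]
print(len(k)); 
if len(k)>10: print(cv2.minEnclosingCircle((k[:,:2]*1000).astype(np.float32)),k.mean(0))
T=rot(monitor.sense()['tool_rot']);print(T.round(3),monitor.sense()['tcp_pos'],monitor.sense()['q'])
E
```

```text
t: 1.9
tcp_pos: [0.4716, -0.164, 0.1999]
tool_rot: [0.994, -0.111, -0.0, -0.0]
force: [0.3, 0.2, -1.4]
finger_gap: 0.998
gripper_force: 0.0
1087
((472.4713134765625, -162.57061767578125), 15.89465045928955) [ 0.47332945 -0.16257748  0.08893197]
[[ 0.976 -0.219 -0.001]
 [-0.219 -0.976  0.   ]
 [-0.001 -0.    -1.   ]] [ 0.47165871 -0.16400951  0.19996897] [-5.58802863e-01  4.26100525e-01  1.79087514e+00 -9.15988854e-06
  9.25293202e-01  1.23292160e+00]
```

View pics/w1.png

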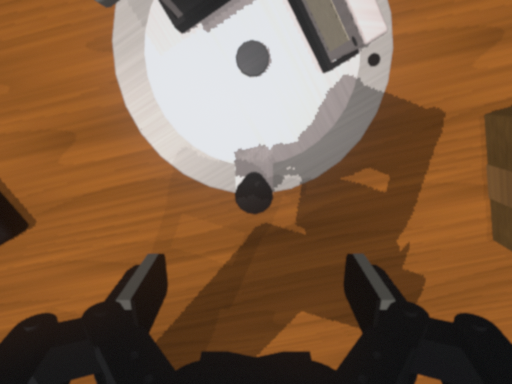

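The wrist view shows the knob at (254,193), the pivot boss at (253,58) and the next hole at (374,59). I'll locate the boss and hole more precisely.

Run:
```python
from h import *
s=dict(np.load('w1.npz'));p=cloud(s)
g=cv2.cvtColor(s['pixels'],cv2.COLOR_RGB2GRAY)
def blob(u,v,r,th):
    m=np.zeros_like(g);m[v-r:v+r,u-r:u+r]=1
    k=(g<th)&(m>0);vv,uu=np.nonzero(k);return uu.mean(),vv.mean(),k.sum()
K=s['intrinsics'];A=rot(s['attitude']);e=np.array(s['eye'])
def onz(u,v,z):
    d=A@np.array([(u-K[0,2])/K[0,0],(v-K[1,2])/K[1,1],1]);return e+d*(z-e[2])/d[2]
u,v,n=blob(253,58,24,150);z=np.nanmedian(p[50:66,245:261,2]);c=onz(u,v,z);print('boss',u,v,n,c)
u,v,n=blob(374,59,10,110);h=onz(u,v,.03);print('hole',u,v,n,h)
k=np.array([.4725,-.1626,0])
print(np.hypot(*(h-c)[:2]),np.hypot(*(k-c)[:2]),np.degrees(np.arctan2(*(h-c)[1::-1])),np.degrees(np.arctan2(*(k-c)[1::-1])))
```

```text
boss 252.44525547445255 58.075078206465065 959 [ 0.57815615 -0.18510944  0.05420801]
hole 373.4590163934426 59.25409836065574 122 [ 0.55607845 -0.29051409  0.03      ]
0.10769200032027698 0.10802729812776088 -101.82995903051943 167.97326720800163
```

```bash
python3 -m pendant '[[[0.0006,-0.0019,0.041,0,0,-0.09,1],[0,0,0.041,0,0,0,1],[0,0,0.041,0,0,0,1],[0,0,0.022,0,0,0,1],[0,0,0.020,0,0,0,1],[0,0,0,0,0,0,0.2],[0,0,0,0,0,0,0.1],[0,0,0,0,0,0,0.1],[0,0,0,0,0,0,0.1],[0,0,0,0,0,0,0.1],[0,0,0,0,0,0,0.1],[0,0,0,0,0,0,0.1]]]' 60
```

```text
t: 3.15
tcp_pos: [0.4733, -0.1631, 0.0694]
tool_rot: [0.994, -0.106, 0.001, 0.001]
force: [0.3, 0.8, 7.1]
finger_gap: 0.342
gripper_force: 58.6
```

```bash
python3 -m pendant '[[[0,0,-0.004,0,0,0,0],[0,0,-0.004,0,0,0,0],[0,0,-0.004,0,0,0,0],[0,0,-0.003,0,0,0,0],[0,0,0,0,0,0,0],[0,0,0,0,0,0,0]]]' 70
```

```text
t: 3.75
tcp_pos: [0.4731, -0.163, 0.0802]
tool_rot: [0.994, -0.106, 0.001, 0.0]
force: [4.2, -1.1, -6.9]
finger_gap: 0.336
gripper_force: 69.3
```

```bash
python3 -m pendant '[[[0.0002,0.0053,0,0,0,-0.327,0],[0.0002,0.0053,0,0,0,-0.327,0],[0.0004,0.0106,0,0,0,-0.6545,0],[0.0004,0.0106,0,0,0,-0.6545,0],[0.0004,0.0106,0,0,0,-0.6545,0]]]'
python3 - <<'E'
from h import *
s=monitor.sense();p=s['tcp_pos'];T=rot(s['tool_rot']);print(np.degrees(np.arctan2(p[1]+.185,p[0]-.578)),np.hypot(p[1]+.185,p[0]-.578),np.degrees(np.arctan2(T[1,0],T[0,0])),s['ft_torque'])
E
```

```text
t: 4.25
tcp_pos: [0.4712, -0.1966, 0.08]
tool_rot: [0.999, 0.052, 0.0, -0.0]
force: [4.9, 0.3, -6.3]
finger_gap: 0.341
gripper_force: 69.4
-173.80353248993578 0.10738420923019236 5.97470469282494 [ 0.13136812 -0.68917454  0.01073576]
```

```bash
python3 -m pendant '[[[0.0004,0.0106,0,0,0,-0.6545,0],[0.0004,0.0106,0,0,0,-0.6545,0],[0.0004,0.0106,0,0,0,-0.6545,0],[0.0004,0.0106,0,0,0,-0.6545,0],[0.0004,0.0106,0,0,0,-0.6545,0],[0.0004,0.0106,0,0,0,-0.6545,0],[0.0004,0.0106,0,0,0,-0.6545,0],[0.0004,0.0106,0,0,0,-0.6545,0],[0.0004,0.0106,0,0,0,-0.6545,0],[0.0004,0.0106,0,0,0,-0.6545,0],[0.0004,0.0106,0,0,0,-0.6545,0],[0.0004,0.0106,0,0,0,-0.6545,0],[0.0004,0.0106,0,0,0,-0.6545,0],[0.0004,0.0106,0,0,0,-0.6545,0],[0.0004,0.0106,0,0,0,-0.6545,0],[0,0,0,0,0,0,0]]]'
python3 - <<'E'
from h import *
s=monitor.sense();p=s['tcp_pos'];T=rot(s['tool_rot']);print(np.degrees(np.arctan2(p[1]+.185,p[0]-.578)),np.hypot(p[1]+.185,p[0]-.578),np.degrees(np.arctan2(T[1,0],T[0,0])),s['ft_torque'],s['q'])
E
```

```text
t: 5.85
tcp_pos: [0.547, -0.2884, 0.0792]
tool_rot: [0.802, 0.597, -0.0, -0.001]
force: [2.0, 0.3, -6.9]
finger_gap: 0.339
gripper_force: 69.5
-106.67235795773082 0.10791878283368865 73.3067235783992 [-0.04021237 -0.38426993 -0.23137124] [-6.65926926e-01  7.37399378e-01  1.56947421e+00  8.86946752e-04
  8.37259106e-01 -3.75170575e-01]
```

```bash
python3 -m pendant '[[[0.0004,0.011,0,0,0,-0.68,0],[0,0,0,0,0,0,0],[0,0,0.003,0,0,0,0],[0,0,0.003,0,0,0,0],[0,0,0.003,0,0,0,0],[0,0,0.003,0,0,0,0],[0,0,0.002,0,0,0,0],[0,0,0,0,0,0,0]]]'
python3 - <<'E'
from h import *
s=monitor.sense();p=s['tcp_pos'];T=rot(s['tool_rot']);print(np.degrees(np.arctan2(p[1]+.185,p[0]-.578)),np.hypot(p[1]+.185,p[0]-.578),np.degrees(np.arctan2(T[1,0],T[0,0])),s['ft_torque'])
E
```

```text
t: 6.65
tcp_pos: [0.5558, -0.2909, 0.0696]
tool_rot: [0.777, 0.629, 0.0, -0.0]
force: [1.6, 4.5, -0.3]
finger_gap: 0.336
gripper_force: 70.0
-101.85390030808964 0.10822413899437636 78.01802857482511 [ 0.64249858 -0.2811548  -0.10974846]
```

```bash
python3 -m pendant '[[[0,0,0,0,0,0,1],[0,0,0,0,0,0,1],[0,0,0,0,0,0,1],[0,0,0,0,0,0,1],[0,0,0,0,0,0,1],[0,0,0,0,0,0,1],[0,0,-0.04,0,0,0,1],[0,0,-0.05,0,0,0,1],[0,0,-0.05,0,0,0,1],[0,0,-0.05,0,0,0,1],[0,0,-0.03,0,0,0,1],[0,0,0,0,0,0,1]]]'
python3 - <<'E'
from h import *
s=snap('top','t2');snap('wrist','w2');p=cloud(s);f=p.reshape(-1,3)
k=f[(f[:,2]>.11)&(f[:,2]<.152)&(np.hypot(f[:,0]-.56,f[:,1]+.127)<.06)]
print(len(k),k[:,2].max(),cv2.minAreaRect((k[:,:2]*1000).astype(np.float32)))
w=cloud(dict(np.load('w2.npz'))).reshape(-1,3)
k=w[(w[:,2]>.06)&(w[:,2]<.11)&(np.hypot(w[:,0]-.556,w[:,1]+.291)<.025)];print(len(k),k[:,2].max(),np.median(k[:,2]),k.mean(0))
print(monitor.sense()['q'])
a=cv2.imread('pics/t2.png')[85:265,130:390];cv2.imwrite('pics/c2.png',np.hstack([cv2.resize(a,(390,270)),cv2.resize(cv2.imread('pics/w2.png'),(360,270))]))
E
```

```text
t: 7.85
tcp_pos: [0.5579, -0.293, 0.2497]
tool_rot: [0.777, 0.629, 0.001, 0.005]
force: [0.2, 0.3, -0.2]
finger_gap: 0.999
gripper_force: 0.0
128 0.1469073879853784 ((558.4581909179688, -128.41357421875), (68.88313293457031, 15.394604682922363), 17.922151565551758)
836 0.09123981820885096 0.0890512633398702 [ 0.55613635 -0.28952295  0.0880304 ]
[-6.60800765e-01  5.30845259e-01  1.42701488e+00 -9.78719178e-05
  1.18340571e+00 -4.51441246e-01]
```

View pics/c2.png

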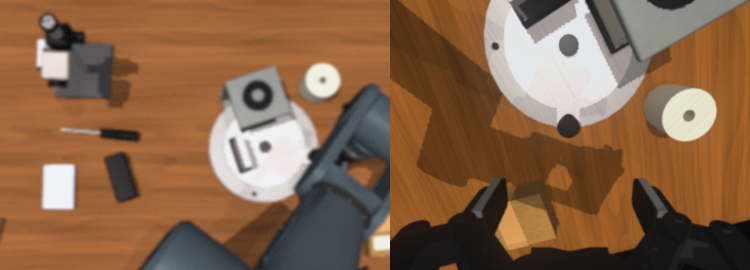

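```bash
python3 -m pendant '[[[0.049,-0.0127,0,0,0,0,1],[0.049,-0.0127,0,0,0,0,1],[0.049,-0.0127,0,0,0,0,1],[0.049,-0.0127,0,0,0,0,1],[0,0,0,0,0,0.97,1],[0,0,0,0,0,0.97,1],[0,0,0,0,0,0.97,1],[0,0,0,0,0,0.97,1],[0,0,0,0,0,0.97,1],[0,0,0,0,0,0.97,1],[0,0,0,0,0,0.97,1],[0,0,0,0,0,0.97,1],[0,0,0,0,0,0.97,1],[0,0,0,0,0,0,1]]]'
python3 - <<'E'
from h import *
s=snap('wrist','w3');f=cloud(s).reshape(-1,3)
k=f[(f[:,2]>.139)&(f[:,2]<.154)&(np.hypot(f[:,0]-.558,f[:,1]+.128)<.055)]
c=np.radians(18);x=np.array([np.cos(c),np.sin(c)])
k=k[abs((k[:,:2]-[.558,-.128])@x)<.042]
print(len(k),k[:,2].max(),cv2.minAreaRect((k[:,:2]*1000).astype(np.float32)))
Rm=np.array([[x[0],x[1],0],[x[1],-x[0],0],[0,0,-1]])
d,r=delta([.551,-.131,.126],Rm);print((d/.8).round(4),(r/.12).round(3),monitor.sense()['q'])
E
```

```text
t: 9.35
tcp_pos: [0.5474, -0.1292, 0.2428]
tool_rot: [0.988, 0.156, -0.002, -0.001]
force: [0.1, 0.3, 0.1]
finger_gap: 0.999
gripper_force: 0.0
1637 0.14432694814941538 ((560.1808471679688, -128.17059326171875), (69.69910430908203, 14.462285041809082), 17.805797576904297)
[0.0038 0.0039 0.1463] [-0.023  0.025  0.016] [-4.30329351e-01  4.47736677e-01  1.59093224e+00 -2.18290676e-05
  1.10701022e+00  8.24394388e-01]
```

```bash
python3 -m pendant '[[[0.005,0.0037,0.03,-0.023,0.025,0.016,1],[0,0,0.04,0,0,0,1],[0,0,0.04,0,0,0,1],[0,0,0.02,0,0,0,1],[0,0,0.0163,0,0,0,1],[0,0,0,0,0,0,1],[0,0,0,0,0,0,0],[0,0,0,0,0,0,0],[0,0,0,0,0,0,0],[0,0,0,0,0,0,0],[0,0,0,0,0,0,0],[0,0,0,0,0,0,0],[0,0,0,0,0,0,0],[0,0,0,0,0,0,0]]]' 60
```

```text
t: 10.8
tcp_pos: [0.554, -0.1314, 0.1287]
tool_rot: [0.988, 0.155, 0.002, 0.001]
force: [-0.4, 1.0, 5.9]
finger_gap: 0.165
gripper_force: 59.3
```

```bash
python3 -m pendant '[[[0,0,-0.008,0,0,0,0],[0,0,-0.01,0,0,0,0],[0,0,-0.01,0,0,0,0],[0,0,-0.01,0,0,0,0],[0,0,-0.015,0,0,0,0],[0,0,-0.03,0,0,0,0],[0,0,-0.03,0,0,0,0],[0,0,-0.03,0,0,0,0],[0,0,-0.03,0,0,0,0],[0,0,-0.02,0,0,0,0],[0,0,0,0,0,0,0],[0,0,0,0,0,0,0]]]' 80
python3 - <<'E'
from h import *
d=snap('top','t3')
# view frame estimate
yaw,tilt=-.05,.215
x=np.array([np.cos(tilt)*np.cos(yaw),np.cos(tilt)*np.sin(yaw),np.sin(tilt)]);y=np.array([-np.sin(yaw),np.cos(yaw),0]);z=np.cross(x,y)
head=np.array([.703,.2305,.308])-.025*z;V=head-.16*x;print(head,V,head-.04*x)
Rm=np.stack([y,x,-z],1);print(np.linalg.det(Rm))
s=monitor.sense();T=rot(s['tool_rot']);print(s['tcp_pos'],s['force'],s['finger_gap'])
# drive centre in tool frame: grasp z offset: origin grasped so top is 0.146 when tcp z .1287, centre .0963; lateral +~7mm along tool x
off=np.array([.0058,.0,.0324]);print(V-Rm@off, delta(V-Rm@off,Rm))
E
```

```text
t: 12.0
tcp_pos: [0.5528, -0.131, 0.2826]
tool_rot: [0.988, 0.155, 0.002, 0.001]
force: [0.4, -0.3, -2.9]
finger_gap: 0.157
gripper_force: 78.2
[0.70832702 0.23023343 0.28357559] [0.55220615 0.23804598 0.24944   ] [0.6692968  0.23218657 0.27504169]
1.0
[ 0.55240471 -0.13082975  0.28174885] [ 1.268929   -0.01869369 -1.59878191] 0.1604353866143342
[0.54501245 0.23259871 0.28109404] (array([ 1.04467537e-01, -3.48169195e-01,  2.53597116e-04]), array([-0.18552098,  0.12935946, -1.20405919]))
```

```bash
python3 -m pendant '[[[0.0131,-0.0435,0,0,0,0,0],[0.0131,-0.0435,0,0,0,0,0],[0.0131,-0.0435,0,0,0,0,0],[0.0131,-0.0435,0,0,0,0,0],[0.0131,-0.0435,0,0,0,0,0],[0.0131,-0.0435,0,0,0,0,0],[0.0131,-0.0435,0,0,0,0,0],[0.0131,-0.0435,0,0,0,0,0],[0.0131,-0.0435,0,0,0,0,0],[0.0131,-0.0435,0,0,0,0,0],[0,0,0,0,0,0,0]]]' 80
python3 -m pendant '[[[0,0,0,-0.14,0.098,-0.912,0],[0,0,0,-0.14,0.098,-0.912,0],[0,0,0,-0.14,0.098,-0.912,0],[0,0,0,-0.14,0.098,-0.912,0],[0,0,0,-0.14,0.098,-0.912,0],[0,0,0,-0.14,0.098,-0.912,0],[0,0,0,-0.14,0.098,-0.912,0],[0,0,0,-0.14,0.098,-0.912,0],[0,0,0,-0.14,0.098,-0.912,0],[0,0,0,-0.14,0.098,-0.912,0],[0,0,0,-0.14,0.098,-0.912,0],[0,0,0,0,0,0,0]]]' 80
python3 - <<'E'
from h import *
a=snap('side','s4');b=snap('wrist','w4');snap('top','t4')
print(monitor.sense()['q'])
im=np.hstack([cv2.resize(cv2.imread('pics/s4.png')[60:260,180:380],(400,400)),cv2.resize(cv2.imread('pics/w4.png'),(400,400))]);cv2.imwrite('pics/c4.png',im)
E
```

```text
t: 13.15
tcp_pos: [0.5447, 0.2363, 0.28]
tool_rot: [0.987, 0.158, 0.0, 0.0]
force: [-0.3, -0.7, -1.7]
finger_gap: 0.158
gripper_force: 78.6
t: 14.35
tcp_pos: [0.5447, 0.231, 0.2802]
tool_rot: [0.721, 0.685, 0.072, 0.077]
force: [-0.5, -0.2, -1.4]
finger_gap: 0.161
gripper_force: 78.5
[ 0.24332794  0.37749394  1.61203449 -0.07697976  0.94824115  0.33438865]
```

View pics/c4.png

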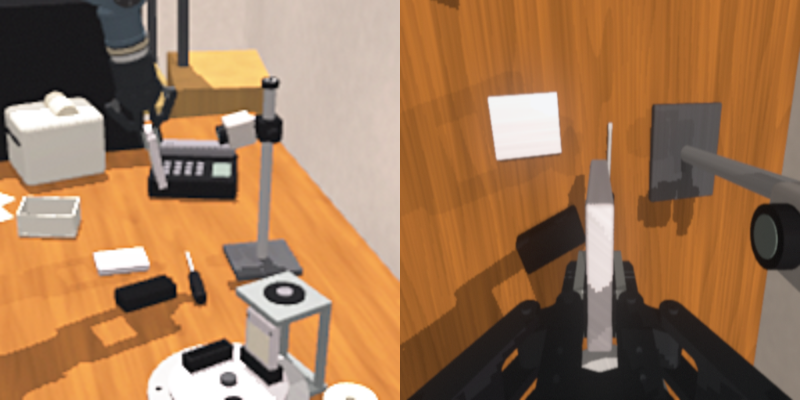

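The side view shows the drive held and leaning, facing the lens. The wrist view shows the lens at right (about 474,226 in the full image) and the camera foot squarely visible. I'll refine the lens position, camera yaw and drive pose from these close views.

Run:
```python
from h import *
yaw,tilt=-.05,.215
w=dict(np.load('w4.npz'));p=cloud(w);c=w['pixels'].astype(int)
f=np.all((p>[.67,.13,.004])&(p<[.86,.32,.024]),-1)&(np.ptp(c,-1)<28)&(c.max(-1)<130)
P=p[f];print('foot',len(P),cv2.minAreaRect((P[:,:2]*1000).astype(np.float32)),P[:,2].mean())
k=np.all((p>[.64,.17,.23])&(p<[.70,.29,.33]),-1);v,u=np.nonzero(k);print('lens area',k.sum(),u.min(),u.max(),v.min(),v.max())
P=p[k];x=np.array([np.cos(tilt)*np.cos(yaw),np.cos(tilt)*np.sin(yaw),np.sin(tilt)])
e=P@x;print('min along x',np.percentile(e,[1,5,20,50]))
F=P[e<np.percentile(e,60)]
for _ in range(3):
    m=F.mean(0);n=np.linalg.svd(F-m)[2][2];n*=np.sign(n[0]);r=(F-m)@n;F=F[abs(r)<.003]
print('front plane',len(F),m,n,'tilt',np.arcsin(n[2]),'yaw',np.arctan2(n[1],n[0]),(F.max(0)+F.min(0))/2,np.ptp(F,0))
# drive from tool-frame: wrist view
s=monitor.sense();T=rot(s['tool_rot']);t=s['tcp_pos']
for nm in('w4','s4'):
    q=cloud(dict(np.load(nm+'.npz')));l=(q-t)@T
    k=np.all((l>[-.06,-.03,.022])&(l<[.07,.03,.1]),-1);L=l[k];
    print(nm,len(L),L.min(0).round(4),L.max(0).round(4),np.percentile(L,[2,98],axis=0).round(4))
    m=L.mean(0)
    B=L[abs(L[:,0])<.035]
    for _ in range(3):
        mm=B.mean(0);n=np.linalg.svd(B-mm)[2][2];B=B[abs((B-mm)@n)<.004]
    print(' plane',len(B),mm.round(4),n.round(3))
```

```text
foot 6840 ((762.0166625976562, 231.4259796142578), (127.61373901367188, 128.32958984375), 87.85818481445312) 0.014548053549270636
lens area 4794 448 511 175 280
min along x [0.69899028 0.69934047 0.69991618 0.70197108]
front plane 2618 [0.66855425 0.23591732 0.27906912] [ 0.98312732 -0.05096851  0.17567834] tilt 0.17659477828793896 yaw -0.051796875882997 [0.66927438 0.23440183 0.2759746 ] [0.00985243 0.03624486 0.03699223]
w4 522 [ 0.0385 -0.0092  0.022 ] [0.0422 0.0061 0.0853] [[ 0.0404 -0.0084  0.0234]
 [ 0.042   0.0056  0.0821]]
 plane 0 [nan nan nan] [0. 0. 1.]
s4 83 [-0.0376 -0.0066  0.0223] [0.0388 0.0096 0.0858] [[-0.0354 -0.0062  0.0231]
 [ 0.0329  0.0088  0.0851]]
 plane 41 [-0.0185  0.      0.0548] [-0.171 -0.985  0.014]<stdin>:22: RuntimeWarning: Mean of empty slice.
  ret = um.true_divide(
```

Run:
```python
from h import *
yaw,tilt=-.05,.21
x=np.array([np.cos(tilt)*np.cos(yaw),np.cos(tilt)*np.sin(yaw),np.sin(tilt)]);y=np.array([-np.sin(yaw),np.cos(yaw),0]);z=np.cross(x,y)
V=np.array([.669,.234,.276])-.12*x;Rm=np.stack([y,x,-z],1)
d,r=delta(V-Rm@[.0065,-.0005,.035],Rm);print(V,(d/.8).round(4),(r/.12).round(3),d)
w=dict(np.load('w4.npz'));s=monitor.sense();T=rot(s['tool_rot']);l=(cloud(w)-s['tcp_pos'])@T
L=l[np.all((l>[.03,-.02,.022])&(l<[.05,.02,.09]),-1)]
for i in(0,1):print(np.polyfit(L[:,2],L[:,i],1))
t=dict(np.load('t4.npz'));f=cloud(t).reshape(-1,3)
for nm,c,zr in(('knob',[.556,-.291],(.08,.1)),('drvb',[.635,-.166],(.09,.15))):
    k=f[(np.hypot(f[:,0]-c[0],f[:,1]-c[1])<.025)&(f[:,2]>zr[0])&(f[:,2]<zr[1])];print(nm,len(k),np.median(k,0))
```

```text
[0.55178296 0.23986574 0.25098481] [ 0.0024 -0.0006 -0.0056] [ 0.037  0.008 -0.02 ] [ 0.00193852 -0.0004618  -0.00445688]
[-0.00722544  0.04194295]
[-0.0117336  -0.00079036]
knob 74 [ 0.55451047 -0.29118583  0.08930458]
drvb 0 [nan nan nan]
  return _methods._mean(a, axis=axis, dtype=dtype,
  ret = um.true_divide(
```

The drive is within about 5 mm and 0.01 rad of the target. I'll make the small correction, let it settle and hand in.

```bash
python3 -m pendant '[[[0.0024,-0.0006,-0.0056,0.037,0.008,-0.02,0],[0,0,0,0,0,0,0],[0,0,0,0,0,0,0],[0,0,0,0,0,0,0],[0,0,0,0,0,0,0],[0,0,0,0,0,0,0],[0,0,0,0,0,0,0],[0,0,0,0,0,0,0]]]' 80 && python3 -c "
from h import *
print(np.abs(monitor.sense()['qd']).max(),job.sign_off())"
```

```text
t: 15.3
tcp_pos: [0.5447, 0.2342, 0.286]
tool_rot: [0.72, 0.686, 0.073, 0.076]
force: [0.2, -0.2, -1.3]
finger_gap: 0.163
gripper_force: 78.5
the job is handed in; nothing more can be done
0.0015620852144874445 None
```

I handed the job in at about 15 s. By my measurements, the table is at its quarter turn with the plunger home, and the gripper is holding drive_a steady at the estimated view point; the sign-off returned no verdict, and drive_b was hidden under the hood, so I could only see it in its pocket, not measure it.

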